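# Open the safety-capped tub in the bench clamp

### The job

Throw the clamp's lever round into its marked notch so that the tub is held fast. Then squeeze the two side tabs of the tub's safety cap and turn the cap anticlockwise until it comes free, lift it off, and set it down right way up, wholly on the steel bench block. Leave the tub standing clamped in its place and the other things on the bench where they are.

Things in the scene. Friction and masses are not known exactly. Their poses are not given: they have to be found in the camera images.
- clamp: Grey bench clamp, fixed: base plate 150 x 235 x 12 mm. Origin on the bench under the tub's place; the plate's middle is 35 mm to -y of it. A dark V block (57 mm high) stands at +y of the tub, a steel jaw (56 mm high) at -y. They leave about 3 mm of play round the tub until the lever's cam drives the sprung jaw in (about 20 N).
- lever (a joint): Lever angle about its upright pivot, rad, growing anticlockwise seen from above: starts at 0 to 0.2, end stop 1.4. The notch is the last 0.05 rad: a sprung ball under the arm must be pushed over a ridge (about 1.1 to 1.3 rad, 5 to 15 N at the knob), then it drops in and stays. Push the knob on to the stop to be sure. At 0 the arm points 150 deg clockwise from the clamp's +x axis.
- lever_knob (a point): Centre of the lever's upright black knob, 18 mm in diameter, 45 mm tall (from 38 to 83 mm above the bench) at the end of the 75 mm long arm. The point lies on the knob's axis, 62 mm above the bench. The arm below is 14 mm wide, its top 38 mm above the bench.
- lever_pivot (a point): Point on the lever's upright pivot axis, at the knob point's height: the knob moves round it on a circle of radius 75 mm.
- notch_mark (a point): Middle of the white line on the clamp's base plate (14 x 3.5 mm) that marks the notch, 63 mm from the pivot axis: thrown fully home, the lever's arm lies over it.
- tub: White plastic tub, loose, on the clamp's base plate (12 mm up): 76 mm in diameter, shoulder 80 mm up. Origin at the centre of its underside, z up; any yaw. Round the cap's foot it has a low collar, 69 mm in diameter, its top 86.5 mm above the underside, notched for the teeth of the tabs at its +x and -x, and again 50 deg anticlockwise from there (4 deg of play either way).
- neck_top (a point): Centre of the tub neck's rim, 112 mm above the tub's underside; the neck is 36 mm thick, 44 mm over its flange. The cap must be raised at least 35 mm to be clear of it.
- cap: Grey plastic safety cap, loose, 54 mm in diameter, 33.5 mm tall, 90 g. Origin at the centre of its flat lower rim, z up; on the neck this is 81.5 mm above the tub's underside. Tabs at its +x and -x. With both pressed it turns anticlockwise seen from above; inner lugs hold it down until about 95 deg from its start, a hard stop ends the turn at about 115 deg: there it lifts straight off.
- cap_top (a point): Centre of the cap's top face, 33.5 mm above its lower rim. The cap carries no other handle; taken across its y axis it does not unlock.
- tab_a_face (a point): Middle of the outer face of the cap's +x tab: a ribbed paddle 14 mm wide, from 8 to 30 mm above the cap's rim, 31 mm from its axis when free. Both tabs: 62 mm over their outsides free, 52 mm pressed fully in (then level with flat shoulders beside them, 25 mm wide overall). Springs 6 N free, 10 N pressed; a firm grip of some 40 to 60 N also carries the turn.
- tab_b_face (a point): The same on the cap's -x tab. At each tab's foot a tooth (67 mm over both, 1 to 5 mm above the rim) stands in a notch of the collar and bars the turn until the tab is pressed over 4 mm. Let go midway to take a new grip, the teeth spring into the second notches (50 deg) or rest on the collar; press again to turn on.
- bench_block: Square polished steel bench block, 100 x 100 x 20 mm, fixed, lying flat on the bench. Origin at the centre of its underside; its top is 20 mm above the bench. It is the place for the cap.
- fire_brick: Bystander: pale rectangular fire brick, 75 x 115 x 32 mm, fixed. Origin at the centre of its underside. It may lie nearer or farther than the bench block.
- hammer: Bystander, loose: small hammer lying flat, 220 mm long along its x axis.
- mandrel: Bystander, loose: tapered steel ring mandrel with wooden handle, 260 mm long along its y axis, 25 mm thick, lying flat.
- screw_jar: Bystander, loose: small clear jar with a plain black lid, 52 mm in diameter, 70 mm tall, origin under its centre.
- tin: Bystander, loose: low aluminium tin, 60 mm in diameter, 50 mm tall, origin under its centre.
- ring_clamp: Bystander, loose: wooden ring clamp, 30 x 120 x 22 mm, lying flat along its y axis.
- file: Bystander, loose: flat file with wooden handle, 230 mm long along its y axis, 20 mm thick, lying flat.
Mind the look-alikes: they are no part of the job. Leave any green or pink look-alike of the cap alone.

How it is judged:
By the outcome, as a careful person would: the job done as asked, in the order asked, and still so for the second after the job is handed in, with the robot touching nothing.
It also fails if it takes over 72 s, if anything falls off the work surface, if the arm or the gripper's body presses on something with over 40 N, if the wrist force passes 120 N, or if a joint passes its speed limit or range.

### The arm

A 6-joint arm with a two-finger parallel gripper is mounted at the origin on the work surface. World frame = base frame: x ahead of the robot, y to its left, z up, the work surface at z = 0. Lengths are in m, angles in rad, forces in N, time in s.
With the tool pointing down it reaches from about 0.225 to 0.875 m from the base axis. Payload 3.4 kg.
Tool frame: the origin (TCP) lies midway between the tips of the shut fingers; the grasp point (between the pads) lies 19 mm behind it; z points along the fingers, y is the line along which they close (so a half turn about z gives the same grasp; the last joint's range is limited). The gripper opens to 85 mm and grips with 20 to 120 N. Pads are 22 mm wide; open, the fingers measure 114 mm over their backs; the gripper's body (76 mm by 85 mm) begins 54 mm behind the grasp point. The pads swing forward as they close: fully open they stand 13 mm farther back than shut.
Start: joints at [-1.356, 0.276, 1.505, -0, 1.361, -0.121], TCP at [0.189, -0.543, 0.231] pointing down, gripper open.
Joint ranges: [-2.89, 2.89], [-0.75, 2.08], [0.22, 2.7], [-1.18, 4.32], [0.11, 2.71], [-2.7, 2.7]. Speed limits (rad/s): [2.57, 2.57, 3.14, 3.14, 3.14, 3.14].

### API

Orientations are given as a unit quaternion [w, x, y, z].
In Python, from rig import * gives the robot as it stands.
- The arm moves only by the tool apply_moves, never from a script. Its argument "steps" is one flat list of numbers, 4 for each row, row after row: the shift along the world's x, y, z in cm, then the turn about the world's z in degrees. A call has 1 to 8 rows; each row is the pose to reach, as a shift and turn from the pose commanded when the call began; what a row does not reach only later rows make up. A row lasts 1/12 s, in which the tool goes at most 41.7 mm and 7.16 degrees, less where a joint would pass 70% of its speed; a pose out of reach is approached as far as the arm can. A call with a gripper value outside its range is refused whole. "jaw" is the closure in counts, from 0 (fully open) to 255 (shut), set as the call begins (left out, the last holds). The fingers move at their own pace and stop on an object; "newtons" is the grip in N (left out, the last holds). Time passes only in rows, so rows that repeat a pose let the fingers close. It gives the time, the measured TCP pose, the force, the opening and the grip force at its end, in the units of the state.
- get_state(): the state, without advancing time (a new reading comes with each control period).
- get_image(name): name is "scene" or "top" or "wrist"; returns the picture (420x560x3 uint8, red, green, blue); there is no depth.
- calibration(name): a dict with "fx", "fy", "cx", "cy" (pixels), "k1" (the pictures are not rectified: a ray, as slopes to the right and down, at radius r is drawn at 1 + k1 r^2 times it, then the intrinsics apply), "xyz" and "rotation" of the camera in the world. Camera axes: x right, y up, looking along -z (the intrinsics and any distortion apply to the point x, -y, -z); pixel columns grow to the right and rows downward; lengths in m; the calibration is good to about 2 mm. A picture is of the moment at which its call begins: read the wrist's pose just before it. calibration takes no time and is no camera call; for the wrist camera it gives the pose at the moment of the call.
- sign_off(): hands the job in; it is judged then, once.
The state is a dict: "clock": time; "qpos": joint angles; "qd": joint speeds; "effort": joint torques, N m; "position": TCP position; "ee_rot": TCP orientation; "contact_force": force on the tool from outside, world axes, zero at the start; "moment": the same for the moment, N m; "width": finger opening in m; "gripper_force": force on a finger pad.
Only numpy, scipy, OpenCV 4.12 (cv2) and the standard library are available. Lean on these libraries where they do the work, as an engineer would, in place of code of your own. Each camera call takes 0.05 s, during which the arm holds its last target. There are 200 camera calls.

## Working session

There is one attempt and no reset: what is moved stays moved. The work goes in short steps, Python scripts to look and compute and a tool call to move; the robot and the scene stay as the last step left them, time stands still between calls to the robot, and variables do not carry over. Pictures are saved under pics/ and viewed, at most 10 in all, crops included, and the job is handed in when it is done.

Besides the shell and the picture viewer there is one more tool, called after "Emit:" as name(argument=value, ...) on one line, values as JSON. apply_moves: Moves the arm, as the interface text tells. Its arguments: {"type":"object","properties":{"steps":{"type":"array","items":{"type":"number"}},"jaw":{"type":"number"},"newtons":{"type":"number"}},"required":["steps"]}

```bash
mkdir -p pics; ls; cat > h.py <<'E'
from rig import *
import numpy as np, cv2
def shot(cam,fn):
    c=calibration(cam); im=get_image(cam); cv2.imwrite('pics/'+fn+'.png',im[:,:,::-1]); np.save('pics/'+fn+'.npy',np.array([c],dtype=object),allow_pickle=True); return im,c
def load(fn): return cv2.imread('pics/'+fn+'.png'), np.load('pics/'+fn+'.npy',allow_pickle=True)[0]
def R(c):
    r=np.array(c['rotation'],float)
    if r.size==9: return r.reshape(3,3)
    w,x,y,z=r
    from scipy.spatial.transform import Rotation as Q
    return Q.from_quat([x,y,z,w]).as_matrix()
def ray(c,u,v):
    K=np.array([[c['fx'],0,c['cx']],[0,c['fy'],c['cy']],[0,0,1]])
    p=cv2.undistortPoints(np.array([[[u,v]]],float),K,np.array([c['k1'],0,0,0.]))[0,0]
    d=R(c)@np.array([p[0],-p[1],-1]); return np.array(c['xyz'],float),d/np.linalg.norm(d)
def onz(c,u,v,z):
    o,d=ray(c,u,v); return o+d*(z-o[2])/d[2]
def proj(c,P):
    q=R(c).T@(np.array(P,float)-np.array(c['xyz'])); x,y=q[0]/-q[2],-q[1]/-q[2]; s=1+c['k1']*(x*x+y*y)
    return np.array([c['fx']*x*s+c['cx'],c['fy']*y*s+c['cy']])
def tri(a,b):
    # a,b=(c,u,v); closest point and miss
    (o,d),(p,e)=ray(*a),ray(*b); A=np.stack([d,-e],1); t=np.linalg.lstsq(A,p-o,rcond=None)[0]
    x,y=o+d*t[0],p+e*t[1]; return (x+y)/2,np.linalg.norm(x-y)
E
python3 - <<'E'
from h import *
for n in('scene','top','wrist'):
    im,c=shot(n,n+'0'); print(n,c)
a=get_state();print(a)
E
```

```text
pics
scene {'fx': 418.95512478897814, 'fy': 418.95512478897814, 'cx': 276.68048634258054, 'cy': 213.09445997797053, 'k1': -0.027689123466420194, 'xyz': array([1.29528587, 0.15640276, 0.90922541]), 'rotation': array([0.57495478, 0.22385987, 0.27504107, 0.73733721])}
top {'fx': 423.49017794907127, 'fy': 423.49017794907127, 'cx': 281.6276259172043, 'cy': 214.09052404055683, 'k1': -0.020203496109589346, 'xyz': array([0.48701819, 0.01698681, 1.0977414 ]), 'rotation': array([-0.70512652, -0.03208685,  0.0330669 ,  0.70758293])}
wrist {'fx': 314.48220681861255, 'fy': 314.48220681861255, 'cx': 283.7402935721048, 'cy': 211.1454885769361, 'k1': -0.06196391935650808, 'xyz': array([ 0.26128473, -0.51799329,  0.37337955]), 'rotation': array([ 0.80611205, -0.12314196,  0.08851831, -0.57199993])}
{'clock': 0.15, 'qpos': array([-1.35600270e+00,  2.76463695e-01,  1.50581714e+00, -1.20807744e-05,
        1.36068274e+00, -1.21012421e-01]), 'qd': array([-2.42083718e-05, -1.72509832e-03, -4.18824998e-03,  1.16320431e-03,
       -9.16167281e-04, -4.98673644e-04]), 'effort': array([ 1.59505773e-03, -4.17143011e+01, -2.46033221e+01, -2.26934326e-04,
        7.68417434e-03, -7.09102835e-06]), 'position': array([ 0.18938356, -0.54252026,  0.23064049]), 'ee_rot': array([-6.84430025e-04,  9.85936929e-01,  1.67116436e-01, -3.80300541e-05]), 'contact_force': array([-0.50368903, -0.06830082, -0.14469123]), 'moment': array([-0.03875995,  0.04391415, -0.02818185]), 'gripper_force': 0.0, 'width': 0.08553761192994429}
```

View pics/scene0.png

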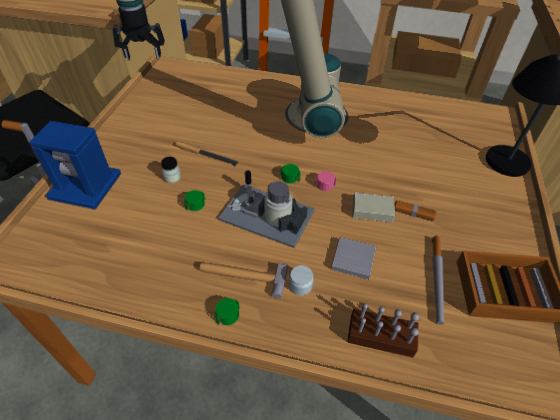

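View pics/top0.png

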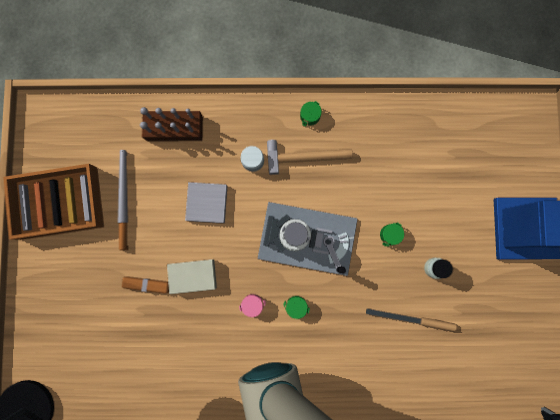

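Scene view: the grey cap on the tub is at (278,190), the knob at (248,177), the block at (354,258) and the brick at (374,207). In the top view they are at (295,234), (341,269), (207,202) and (191,276).

Things that could be mistaken for the cap or block:
- Green caps, top view: (311,113), (392,234), (297,307).
- Pink cap: (252,306).
- Tin: (252,158).
- Jar: (438,268).
- Fire brick instead of the block.

I choose the grey cap inside the clamp. Next I'll check it in a close crop.

```bash
python3 - <<'E'
from h import *
t,ct=load('top0'); s,cs=load('scene0')
a=cv2.resize(t[190:290,245:375],(780,600),interpolation=cv2.INTER_CUBIC)
a=cv2.resize(t[195:285,250:370],(400,300),interpolation=cv2.INTER_CUBIC)
b=cv2.resize(s[160:250,210:330],(400,300),interpolation=cv2.INTER_CUBIC)
k=cv2.resize(t[165:240,160:260],(400,300),interpolation=cv2.INTER_CUBIC)
l=cv2.resize(s[225:300,310:410],(400,300),interpolation=cv2.INTER_CUBIC)
cv2.imwrite('pics/crop0.png',np.vstack([np.hstack([a,b]),np.hstack([k,l])]))
print('cap',tri((ct,295,232),(cs,278,188)))
print('knob',tri((ct,341,269),(cs,248,173)))
print('block',tri((ct,207,202),(cs,354,256)))
cw=calibration('wrist');print('wrist centre on z=.1',onz(cw,280,210,.1),ray(cw,280,210)[1])
for p in [(268,202),(357,219),(350,276),(259,260)]: print('plate',onz(ct,*p,.012))
E
```

```text
cap (array([ 0.53534256, -0.01530491,  0.12934821]), np.float64(0.0006968332382624986))
knob (array([ 0.44886267, -0.12555752,  0.07909246]), np.float64(0.0008477755948864715))
block (array([0.61879711, 0.20966047, 0.01492935]), np.float64(0.004464574843401134))
wrist centre on z=.1 [ 0.17991726 -0.54241473  0.1       ] [-0.28415673 -0.08512272 -0.95499166]
plate [0.61884226 0.05037187 0.012     ]
plate [ 0.57402152 -0.1786741   0.012     ]
plate [ 0.42865717 -0.15802938  0.012     ]
plate [0.47001785 0.07341283 0.012     ]
```

View pics/crop0.png

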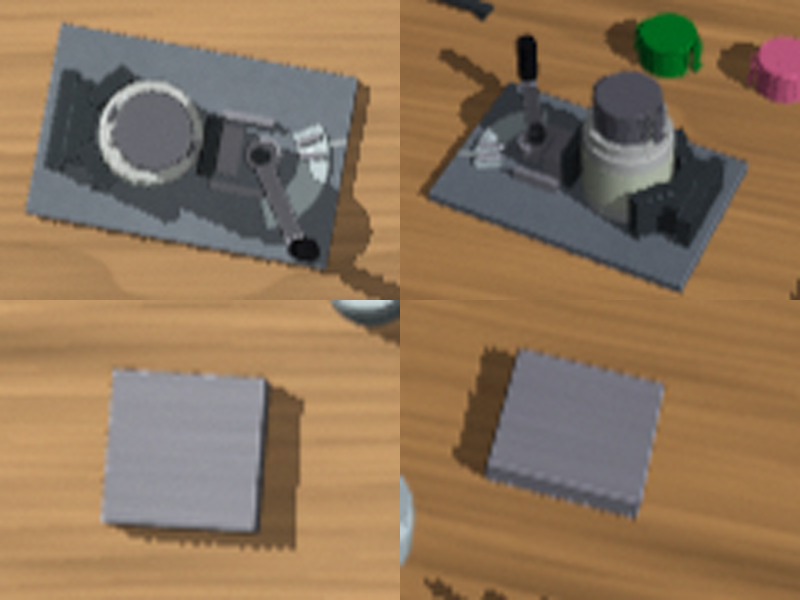

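The crop confirms it: the grey ribbed cap sits on the white tub in the clamp. The black knob is at crop (303,250), the white notch line is at about (345,142), and the plain grey steel block is clear. Next I'll move the wrist camera over the clamp.

Emit:
apply_moves(steps=[23,46,7,0,23,46,7,0,23,46,7,0,23,46,7,0,23,46,7,0,23,46,7,0,23,46,7,0,23,46,7,0])

```text
clock: 0.82
position: [0.3374, -0.2455, 0.2765]
ee_rot: [0.0, 0.986, 0.167, 0.0]
contact_force: [2.0, -0.1, 0.4]
width: 0.0851
gripper_force: 0.0
```

Emit:
apply_moves(steps=[8,16.5,2.5,0,8,16.5,2.5,0,8,16.5,2.5,0,8,16.5,2.5,0,8,16.5,2.5,0,8,16.5,2.5,0])

```text
clock: 1.32
position: [0.4186, -0.079, 0.3018]
ee_rot: [-0.001, 0.985, 0.17, 0.001]
contact_force: [0.8, -0.3, 0.2]
width: 0.0852
gripper_force: 0.0
```

```bash
python3 - <<'E'
from h import *
im,c=shot('wrist','w1'); print(get_state()['position'])
E
```

```text
[ 0.41760323 -0.08104603  0.30135869]
```

View pics/w1.png

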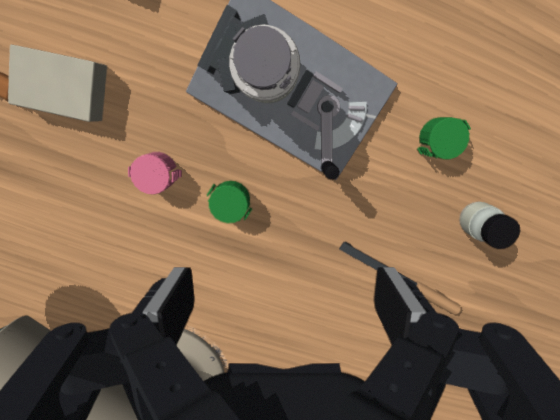

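The wrist view shows the cap at (265,55), the pivot at (327,104), the knob at (330,170) and the notch line at about (360,112). I'll go closer.

Emit:
apply_moves(steps=[8,4,-5,0,8,4,-5,0,8,4,-5,0,8,4,-5,0,8,4,-5,0])

```text
clock: 1.78
position: [0.4964, -0.0435, 0.25]
ee_rot: [-0.0, 0.986, 0.167, -0.002]
contact_force: [-0.0, 0.8, -0.3]
width: 0.0851
gripper_force: 0.0
```

```bash
python3 - <<'E'
from h import *
im,c=shot('wrist','w2'); print(get_state()['position'])
b=im[:,:,::-1]
for P in [(.535,-.015,.127),(.449,-.126,.08),(.619,.21,.02)]: print(proj(c,P))
cv2.imwrite('pics/w2b.png',cv2.resize(b[0:300,130:530],(800,600),interpolation=cv2.INTER_CUBIC))
E
```

```text
[ 0.4962506  -0.04375358  0.25087374]
[266.37322928 149.73434144]
[340.41187557 253.78689814]
[97.90994752 -3.6126541 ]
```

View pics/w2b.png

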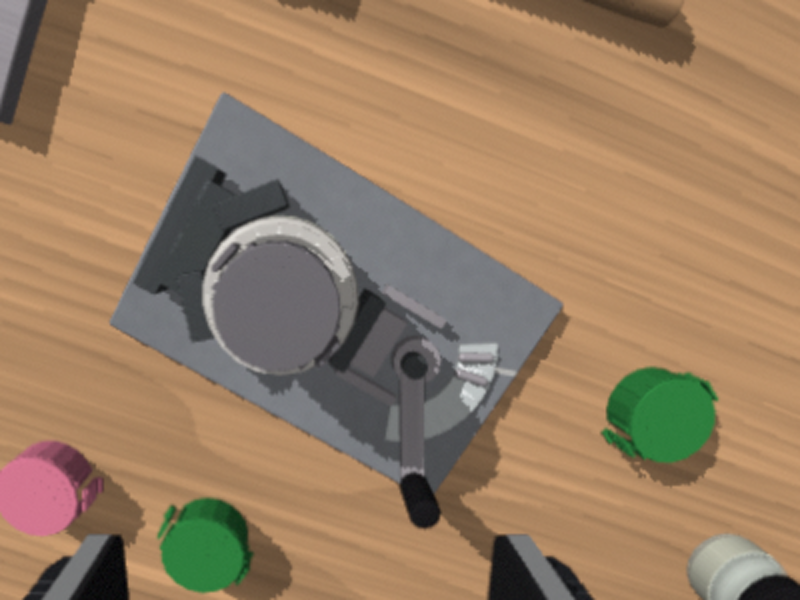

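The crop shows the cap top centre at (276,307), one dark tab at (228,255), the pivot at (414,366), the knob top at (425,516) and the notch line at about (500,371). In the full image, halve these and add 130 to the column. The plate corners are at (225,94), (563,303), (111,322).

```bash
cat >> h.py <<'E'
def f(u,v): return 130+u/2.,v/2.
E
python3 - <<'E'
from h import *
_,c1=load('w1');_,c2=load('w2');_,ct=load('top0');_,cs=load('scene0')
np.set_printoptions(precision=4,suppress=True)
P=[onz(c2,*f(*p),.012) for p in [(225,94),(563,303),(111,322)]];print(P)
print('dims',np.linalg.norm(P[1]-P[0]),np.linalg.norm(P[2]-P[0]))
d=P[0]-P[1]; print('yaw y-edge',np.degrees(np.arctan2(-d[0],d[1]))); d=P[0]-P[2]; print('yaw x-edge',np.degrees(np.arctan2(d[1],d[0])))
print('knobtop',tri((c2,*f(425,516)),(c1,330,171)),onz(c2,*f(425,516),.083))
print('knob bottom',onz(c2,*f(412,478),.038))
print('pivot',tri((c2,*f(414,364)),(c1,327,104)),tri((c2,*f(414,364)),(ct,250+263*.3,195+153*.3)))
print('notch',onz(c2,*f(503,372),.012),onz(ct,250+337*.3,195+143*.3,.012))
print('cap',tri((c2,*f(276,307)),(ct,250+153*.3,195+130*.3)),onz(c2,*f(276,307),.127))
C=onz(c2,*f(276,307),.127)
for z in (.11,.117,.1235):
  q=onz(c2,*f(228,255),z)-C; print('tab',z,q[:2],np.linalg.norm(q[:2]),np.degrees(np.arctan2(q[1],q[0])))
E
```

```text
[array([0.6192, 0.0475, 0.012 ]), array([ 0.577 , -0.1796,  0.012 ]), array([0.4753, 0.0756, 0.012 ])]
dims 0.23095063710702898 0.1466249360779052
yaw y-edge -10.538490544877538
yaw x-edge -11.064482590496326
knobtop (array([ 0.4491, -0.1252,  0.0913]), np.float64(0.002000899405304418)) [ 0.4462 -0.1291  0.083 ]
knob bottom [ 0.4495 -0.1277  0.038 ]
pivot (array([ 0.5178, -0.0986,  0.0525]), np.float64(3.75226764902774e-05)) (array([ 0.5167, -0.1014,  0.043 ]), np.float64(0.0013935191101741465))
notch [ 0.5255 -0.1626  0.012 ] [ 0.5255 -0.1626  0.012 ]
cap (array([ 0.5312, -0.0173,  0.118 ]), np.float64(0.00016759654106719184)) [ 0.5325 -0.0173  0.127 ]
tab 0.11 [0.0123 0.0271] 0.02973800943262235 65.63785539731448
tab 0.117 [0.0129 0.0264] 0.02934953272559609 64.00244421010488
tab 0.1235 [0.0134 0.0257] 0.029010758603906433 62.44579933401378
```

Emit:
apply_moves(steps=[-2.4,-4.2,-3,0,-4.8,-8.4,-7,0,-4.8,-8.4,-11,0,-4.8,-8.4,-15,0,-4.8,-8.4,-15.5,0,-4.8,-8.4,-15.5,0], jaw=130, newtons=30)

```text
clock: 2.33
position: [0.4435, -0.1266, 0.0926]
ee_rot: [-0.003, 0.986, 0.165, -0.005]
contact_force: [-1.1, -0.5, 0.4]
width: 0.0421
gripper_force: 0.0
```

```bash
python3 - <<'E'
from h import *
im,c=shot('wrist','w3'); s=get_state();print(s['position'],s['width'],s['qpos'])
for P in [(.448,-.128,.083),(.448,-.128,.038),(.517,-.101,.045)]: print(proj(c,P))
E
```

```text
[ 0.44611472 -0.12696824  0.09517794] 0.04183911182743304 [-4.27047589e-01  2.38075031e-01  1.93734045e+00 -6.35763977e-04
  9.71602508e-01  8.11066919e-01]
[288.33284249 254.48486423]
[287.85363405 224.90730321]
[283.27226632 108.75772158]
```

View pics/w3.png

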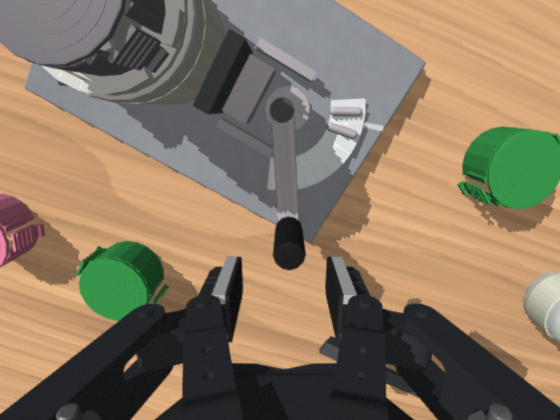

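The knob is at (288,256), centred between the fingers and matching the prediction (288,254). I'll descend around it.

Emit:
apply_moves(steps=[0,0,-2.5,0,0,0,-4.9,2,0,0,-4.9,2,0,0,-4.9,2])

```text
clock: 2.72
position: [0.4499, -0.127, 0.0489]
ee_rot: [0.001, 0.983, 0.184, 0.001]
contact_force: [-0.8, 0.3, -0.6]
width: 0.0422
gripper_force: 0.0
```

Emit:
apply_moves(steps=[0,0,0,0,0,0,0,0,0,0,0,0,0,0,0,0], jaw=182)

```text
clock: 3.05
position: [0.45, -0.1268, 0.0485]
ee_rot: [0.001, 0.983, 0.184, 0.001]
contact_force: [0.1, 0.2, -0.3]
width: 0.0242
gripper_force: 0.0
```

```bash
python3 - <<'E'
from h import *
s=get_state();p=s['position'];print(p,s['width'],s['contact_force'])
_,c=load('w3'); C=np.array([.5325,-.0173])
for z in (.105,.113,.12):
  q=onz(c,140,45,z)[:2]-C; print('tab b',z,q,np.linalg.norm(q),np.degrees(np.arctan2(q[1],q[0])))
piv=np.array([.517,-.101]);a0=-159
for a in range(0,91,10):
  t=np.radians(a0+a); k=piv+.075*np.array([np.cos(t),np.sin(t)]); print(a,np.round((k-[.448,-.128])*100,1))
E
```

```text
[ 0.44999994 -0.12678149  0.04847338] 0.02424217555877115 [ 0.10983115  0.24049484 -0.33152675]
tab b 0.105 [-0.01065482 -0.02463899] 0.026844087144193805 -113.3854596101179
tab b 0.113 [-0.01096343 -0.02838432] 0.030428055559061463 -111.11903230458609
tab b 0.12 [-0.01123347 -0.03166149] 0.03359524612256419 -109.53463992090283
0 [-0.1  0. ]
10 [ 0.5 -1.2]
20 [ 1.2 -2.2]
30 [ 2.2 -3.1]
40 [ 3.3 -3.9]
50 [ 4.5 -4.4]
60 [ 5.7 -4.7]
70 [ 7.  -4.8]
80 [ 8.3 -4.7]
90 [ 9.6 -4.3]
```

Emit:
apply_moves(steps=[0.3,-0.6,0,5,0.5,-1.2,0,10,0.85,-1.7,0,15,1.2,-2.2,0,20,1.7,-2.7,0,25,2.2,-3.1,0,30,2.7,-3.5,0,35,3.3,-3.9,0,40])

```text
clock: 3.72
position: [0.4811, -0.1646, 0.0475]
ee_rot: [-0.001, 0.86, 0.511, -0.001]
contact_force: [-0.8, 3.3, 1.0]
width: 0.0248
gripper_force: 1.3
```

Emit:
apply_moves(steps=[0.6,-0.25,0,5,1.2,-0.5,0,10,1.8,-0.65,0,15,2.4,-0.8,0,20,3.0,-0.85,0,25,3.7,-0.9,0,30,4.3,-0.85,0,35,5.0,-0.8,0,40])

```text
clock: 4.38
position: [0.5291, -0.1726, 0.0473]
ee_rot: [-0.003, 0.633, 0.774, -0.001]
contact_force: [-3.4, 0.7, 0.1]
width: 0.0246
gripper_force: 1.7
```

Emit:
apply_moves(steps=[0.4,0.05,0,2,0.7,0.1,0,4,0.7,0.1,0,4])

```text
clock: 4.63
position: [0.5319, -0.1718, 0.047]
ee_rot: [-0.007, 0.606, 0.796, -0.004]
contact_force: [-14.4, -2.2, 8.4]
width: 0.0244
gripper_force: 7.3
```

Emit:
apply_moves(steps=[0.4,0.1,0,0,0.8,0.2,0,0,0.8,0.2,0,0])

```text
clock: 4.88
position: [0.5318, -0.1716, 0.0467]
ee_rot: [-0.012, 0.604, 0.796, -0.01]
contact_force: [-30.4, -11.0, 18.2]
width: 0.0246
gripper_force: 16.5
```

It has stalled at 32 N, where the stop was predicted. I'll back off, raise and look.

Emit:
apply_moves(steps=[-0.8,-0.2,0,0,-1.5,-0.3,0,0,-1.5,-0.3,0,0], jaw=130)

```text
clock: 5.13
position: [0.5312, -0.1735, 0.0477]
ee_rot: [-0.0, 0.607, 0.794, 0.0]
contact_force: [0.0, 0.7, 0.1]
width: 0.0419
gripper_force: 0.0
```

Emit:
apply_moves(steps=[0,0,4,0,0,0,8,0,-2,3,12,0,-4,6,16,0,-6,8,18,0,-6,8,18,0], jaw=0)

```text
clock: 5.63
position: [0.4721, -0.0912, 0.2315]
ee_rot: [0.002, 0.607, 0.795, 0.002]
contact_force: [-0.6, -0.2, 0.2]
width: 0.0856
gripper_force: 0.0
```

```bash
python3 - <<'E'
from h import *
im,c=shot('wrist','w4'); s=get_state();print(s['position'],s['contact_force'],s['qpos'][5])
for P in [(.528,-.175,.083),(.532,-.017,.127),(.517,-.101,.045)]: print(proj(c,P))
E
```

```text
[ 0.47178006 -0.09062043  0.23213073] [-1.12493251  1.9595285   0.96169682] -0.6050183648004416
[313.7072526  283.73881824]
[383.25683196 140.71478582]
[320.63150783 205.7435353 ]
```

View pics/w4.png

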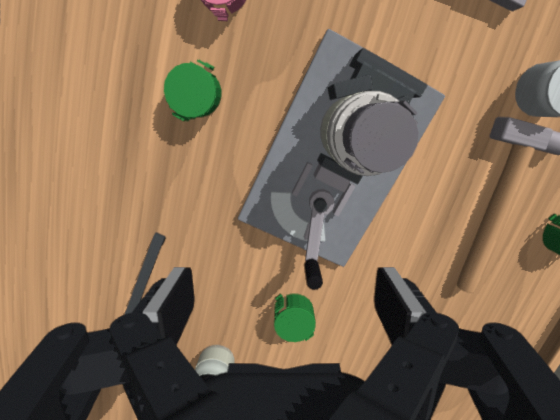

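The knob is at (312,282), against a predicted (314,284). The arm lies over the notch mark, so the lever is home. Next I'll turn the tool to the tab axis above the cap.

Emit:
apply_moves(steps=[3,4,0,-57,6.1,7.5,0,-57,6.1,7.5,0,-57,6.1,7.5,-3,-57,6.1,7.5,-3,-57,6.1,7.5,-3,-57,6.1,7.5,-3,-57,6.1,7.5,-3,-57])

```text
clock: 6.35
position: [0.534, -0.0186, 0.1958]
ee_rot: [-0.0, 0.91, 0.414, -0.0]
contact_force: [-1.1, -0.3, 0.8]
width: 0.0854
gripper_force: 0.0
```

```bash
python3 - <<'E'
from h import *
im,c=shot('wrist','w5')
E
```

Emit:
apply_moves(steps=[0,0,0,-57,0,0,0,-57,0,0,0,-57,0,0,0,-57,0,0,0,-57,0,0,0,-57,0,0,0,-57,0,0,0,-57])

```text
clock: 7.07
position: [0.5339, -0.0187, 0.1964]
ee_rot: [0.0, 0.998, -0.069, -0.0]
contact_force: [-0.1, 0.8, -0.9]
width: 0.0854
gripper_force: 0.0
```

Emit:
apply_moves(steps=[0,0,0,-7,0,0,0,-15,0,0,0,-15,0,0,0,-15])

```text
clock: 7.4
position: [0.5336, -0.0187, 0.1966]
ee_rot: [0.0, 0.981, -0.195, -0.0]
contact_force: [-0.5, -0.0, -0.2]
width: 0.0853
gripper_force: 0.0
```

```bash
python3 - <<'E'
from h import *
im,c=shot('wrist','w6'); s=get_state(); q=s['ee_rot'];print(s['position'],np.degrees(2*np.arctan2(q[2],q[1]))-90,s['qpos'])
for i,n in enumerate(('w5','w6')):
    b,c=load(n); C=(.533,-.016,.127); u,v=proj(c,C).astype(int); print(n,u,v)
    u=min(max(u,134),426);v=min(max(v,100),320)
    o=cv2.resize(b[v-100:v+100,u-134:u+134],(536,400))[:, :]; 
    w=o[:,70:470] ; cv2.imwrite(f'pics/t{i}.png',w); print('crop origin',u-134+35,v-100)
cv2.imwrite('pics/t.png',np.hstack([cv2.imread('pics/t0.png'),cv2.imread('pics/t1.png')]))
E
```

```text
[ 0.53350782 -0.01860409  0.19671731] -112.50305507317053 [-1.65163539e-01  2.36753718e-01  1.64858443e+00 -1.00807121e-04
  1.25664442e+00  1.79841636e+00]
w5 280 221
crop origin 181 121
w6 279 225
crop origin 180 125
```

View pics/t.png

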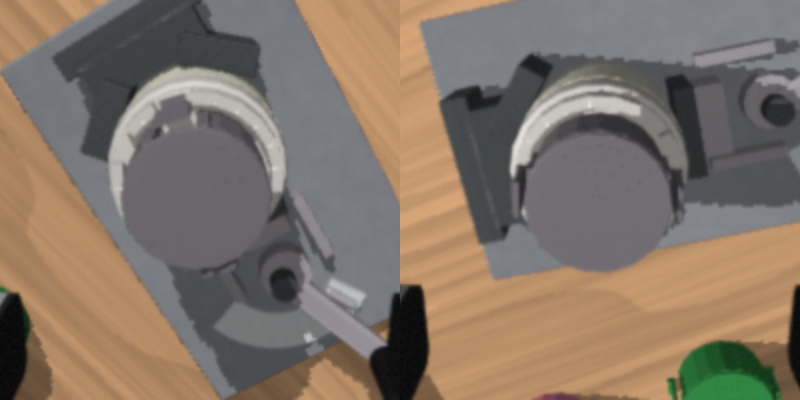

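Left half of the picture (w5): the cap is centred at (196,196). Right half (w6): the cap is centred at (199,194) with tabs at (118,190) and (278,188), level. The closing line is therefore already along the tabs.

```bash
python3 - <<'E'
from h import *
np.set_printoptions(precision=4,suppress=True)
_,c5=load('w5');_,c6=load('w6');_,c4=load('w4');_,ct=load('top0')
print(tri((c5,279,219),(c6,279.75,222)))
print(onz(c5,279,219,.127),onz(c6,279.75,222,.127))
L,Rr=[onz(c6,180+u/2,125+v/2,.118) for u,v in((118,190),(278,188))]
d=L-Rr;print(L,Rr,(L+Rr)/2,np.linalg.norm(d),np.degrees(np.arctan2(d[1],d[0])))
E
```

```text
(array([ 0.532 , -0.0159,  0.1174]), np.float64(0.0011760027040883779))
[ 0.5337 -0.0137  0.127 ] [ 0.5357 -0.0173  0.127 ]
[0.5459 0.0115 0.118 ] [ 0.5238 -0.0438  0.118 ] [ 0.5349 -0.0162  0.118 ] 0.05961829226114192 68.26665690478495
```

Emit:
apply_moves(steps=[0,0.2,-4,0,0,0.2,-8,0,0,0.2,-9.7,0,0,0.2,-9.7,0,0,0.2,-9.7,0])

```text
clock: 7.87
position: [0.533, -0.0165, 0.0996]
ee_rot: [0.0, 0.981, -0.196, -0.001]
contact_force: [-0.6, -0.0, 0.6]
width: 0.0855
gripper_force: 0.0
```

Emit:
apply_moves(steps=[0,0,0,0,0,0,0,0,0,0,0,0,0,0,0,0,0,0,0,0,0,0,0,0,0,0,0,0], jaw=255, newtons=50)

```text
clock: 8.45
position: [0.5353, -0.0166, 0.1031]
ee_rot: [-0.0, 0.98, -0.197, 0.003]
contact_force: [0.1, 0.4, 5.5]
width: 0.0514
gripper_force: 50.8
```

The width is 51.4 mm at 50 N, so both tabs are fully pressed. Now I'll turn anticlockwise.

Emit:
apply_moves(steps=[0.1,0,0.2,3,0.1,0,0.2,7,0.1,0,0.2,12,0.1,0,0.2,17,0.1,0,0.2,22,0.1,0,0.2,27,0.1,0,0.2,32,0.1,0,0.2,32])

```text
clock: 9.12
position: [0.5351, -0.0151, 0.1034]
ee_rot: [-0.001, 0.997, 0.081, 0.001]
contact_force: [1.3, 6.2, -0.1]
width: 0.0516
gripper_force: 52.0
```

```bash
python3 - <<'E'
from h import *
s=get_state(); q=s['ee_rot'];print(s['position'],np.degrees(2*np.arctan2(q[2],q[1]))-90,s['contact_force'],s['moment'],s['width'],s['gripper_force'])
im,c=shot('wrist','w7')
E
```

```text
[ 0.53507342 -0.01511621  0.10337059] -80.67210721064836 [ 1.28160289  6.23785562 -0.14934296] [ 0.94641829 -0.28181991  0.06533444] 0.05161208294290449 52.042089741046276
```

Emit:
apply_moves(steps=[0,0.1,0,5,0,0.1,0,10,0,0.1,0,15,0,0.1,0,20,0,0.1,0,25,0,0.1,0,30,0,0.1,0,35,0,0.1,0,40])

```text
clock: 9.83
position: [0.5348, -0.014, 0.1032]
ee_rot: [-0.001, 0.909, 0.417, 0.002]
contact_force: [0.0, 5.8, -0.1]
width: 0.0511
gripper_force: 52.4
```

Emit:
apply_moves(steps=[0,0,0,5,0,0,0,10,0,0,0,15,0,0,0,20,0,0,0,25,0,0,0,30,0,0,0,34,0,0,0,34])

```text
clock: 10.5
position: [0.5339, -0.013, 0.1032]
ee_rot: [-0.002, 0.748, 0.664, 0.002]
contact_force: [-1.4, 8.2, 1.2]
width: 0.051
gripper_force: 53.4
```

```bash
python3 - <<'E'
from h import *
s=get_state(); q=s['ee_rot'];print(s['position'],np.degrees(2*np.arctan2(q[2],q[1]))-90,s['contact_force'],s['moment'],s['width'],s['gripper_force'],s['qpos'])
E
```

```text
[ 0.53389523 -0.01301483  0.10319304] -6.780212607202188 [-1.4108447   8.18397649  1.23726493] [1.41900638 0.16772903 0.07831847] 0.051046387066785985 53.404257603833685 [-0.15775572  0.32012525  1.78616914  0.0051756   1.03579557 -0.04205854]
```

Emit:
apply_moves(steps=[0,0.1,0,3,0,0.1,0,6,0,0.1,0,9,0,0.1,0,9])

```text
clock: 10.83
position: [0.5335, -0.0129, 0.1032]
ee_rot: [-0.001, 0.694, 0.72, 0.001]
contact_force: [-2.0, 5.7, 1.8]
width: 0.0514
gripper_force: 54.1
```

```bash
python3 - <<'E'
from h import *
s=get_state(); q=s['ee_rot'];print(s['position'],np.degrees(2*np.arctan2(q[2],q[1]))-90,s['contact_force'],s['moment'],s['width'],s['gripper_force'])
im,c=shot('wrist','w8'); im,c=shot('top','top8')
E
```

```text
[ 0.53350892 -0.01285959  0.10316641] 2.1407347196719115 [-1.99651102  5.74554411  1.8473623 ] [ 0.94920907  0.34750617 -0.29255419] 0.05136962010380739 54.09273990619113
```

At 114.6° the moment has turned, so the cap is at the stop. I'll lift gently.

Emit:
apply_moves(steps=[0,0,0.3,-1,0,0,0.6,-2,0,0,0.9,-2,0,0,1.2,-2,0,0,1.2,-2])

```text
clock: 11.35
position: [0.5333, -0.013, 0.1148]
ee_rot: [-0.001, 0.706, 0.708, 0.001]
contact_force: [-1.4, 5.8, 0.3]
width: 0.0514
gripper_force: 54.1
```

Emit:
apply_moves(steps=[0,0,1,0,0,0,2,0,0,0,3,0,0,0,4.5,0,0,0,6.5,0,0,0,8.5,0,0,0,8.5,0,0,0,8.5,0])

```text
clock: 12.02
position: [0.5354, -0.0153, 0.2014]
ee_rot: [0.002, 0.706, 0.709, 0.001]
contact_force: [0.1, 0.4, -1.5]
width: 0.0512
gripper_force: 54.1
```

```bash
python3 - <<'E'
from h import *
np.set_printoptions(precision=4,suppress=True)
s=get_state();print(s['position'],s['contact_force'],s['width'])
im,c=shot('wrist','w9'); a,ct=shot('scene','s9')
o=np.hstack([im,cv2.resize(a[120:330,150:430],(560,420))])
cv2.imwrite('pics/v9.png',cv2.resize(o,(800,300))[:,:,::-1])
# block: contour of low-saturation patch in the two fixed views
def cen(n,x0,x1,y0,y1):
    b,c=load(n); h=cv2.cvtColor(b[y0:y1,x0:x1],cv2.COLOR_BGR2HSV); m=((h[...,1]<60)&(h[...,2]>95)).astype(np.uint8)
    k=max(cv2.findContours(m,cv2.RETR_EXTERNAL,cv2.CHAIN_APPROX_NONE)[0],key=cv2.contourArea); r=cv2.minAreaRect(k)
    return c,cv2.boxPoints(r)+[x0,y0],cv2.contourArea(k)
c,B,ar=cen('top0',175,240,175,232); print(B,ar); W=[onz(c,*p,.02) for p in B]
print(np.array(W),np.mean(W,0),[np.linalg.norm(W[i]-W[i-1]) for i in range(4)])
cs=load('scene0')[1]
# crop corners of the top face seen in scene (crop0 lower right): x=310+(u-400)/4, y=225+(v-300)/4
S=[(310+(u-400)/4,225+(v-300)/4) for u,v in((520,350),(663,383),(638,505),(488,470))]
T=[(160+u/4,165+(v-300)/4) for u,v in((113,371),(267,380),(257,530),(105,522))]
for p in S: print('scene',onz(cs,*p,.02))
X=[onz(cs,*p,.02) for p in S];print(np.mean(X,0))
for i,j in ((0,3),(1,0),(2,1),(3,2)): print('tri',[tri((ct0,*T[j]),(cs,*S[i])) for ct0 in [load('top0')[1]]])
E
```

```text
[ 0.5354 -0.0153  0.2014] [ 0.0801  0.4262 -1.4893] 0.051237876415478514
[[184.7107 220.0508]
 [187.4822 181.2487]
 [225.7868 183.9848]
 [223.0152 222.7868]] 1412.0
[[0.5722 0.2629 0.02  ]
 [0.6724 0.2576 0.02  ]
 [0.6649 0.1587 0.02  ]
 [0.5649 0.1649 0.02  ]] [0.6186 0.211  0.02  ] [np.float64(0.0982673882560237), np.float64(0.10039032870111364), np.float64(0.09911454412555971), np.float64(0.10025927820020665)]
scene [0.5701 0.1673 0.02  ]
scene [0.5741 0.264  0.02  ]
scene [0.6749 0.2571 0.02  ]
scene [0.672  0.1612 0.02  ]
[0.6228 0.2124 0.02  ]
tri [(array([0.5779, 0.2086, 0.0503]), np.float64(0.08724008744370783))]
tri [(array([0.6522, 0.2439, 0.1134]), np.float64(0.017734121723562615))]
tri [(array([ 0.6657,  0.2092, -0.0007]), np.float64(0.0997760065687922))]
tri [(array([ 0.5767,  0.1707, -0.1129]), np.float64(0.017902185278101692))]
```

View pics/v9.png

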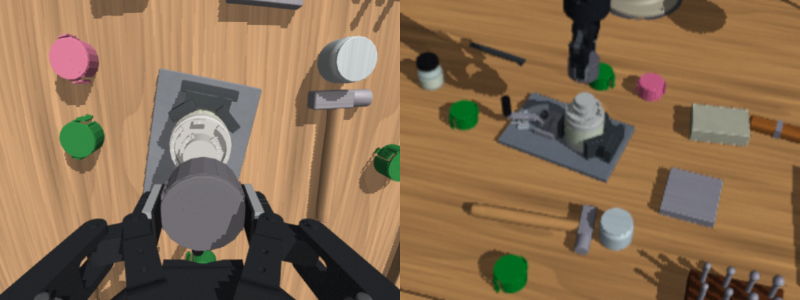

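The cap is in the jaws, and the tub stands clamped with its neck bare at (200,140). The block's centre from two views on the 20 mm plane is (0.619,0.211) and (0.623,0.212), with sides of 98 to 100 mm, so it is consistent. I'll carry the cap over.

Emit:
apply_moves(steps=[1,2.7,0,0,2.4,6.2,0,0,3.8,10,0,0,5.2,14,0,0,6.7,18,0,0,8,21.5,0,0,8.5,22.7,0,0,8.5,22.7,0,0])

```text
clock: 12.78
position: [0.6195, 0.2157, 0.1971]
ee_rot: [-0.001, 0.704, 0.71, -0.001]
contact_force: [-1.0, -1.3, -1.4]
width: 0.051
gripper_force: 54.0
```

Emit:
apply_moves(steps=[0,0,-3,0,0,0,-6,0,0,0,-9,0,0,0,-11,0,0,0,-12,0,0,0,-12,0])

```text
clock: 13.28
position: [0.6166, 0.2105, 0.076]
ee_rot: [-0.002, 0.706, 0.708, -0.003]
contact_force: [0.3, 0.8, -0.1]
width: 0.0511
gripper_force: 54.1
```

```bash
python3 - <<'E'
from h import *
np.set_printoptions(precision=4,suppress=True)
s=get_state();print(s['position'],s['contact_force'],s['width'],s['qpos'])
im,c=shot('wrist','w10'); a,cs=shot('scene','s10')
o=np.hstack([im,cv2.resize(a[130:340,220:500],(560,420))])
cv2.imwrite('pics/v10.png',cv2.resize(o,(800,300))[:,:,::-1])
S=[(310+(u-400)/4,225+(v-300)/4) for u,v in((520,350),(663,383),(638,505),(488,470))]
T=[(160+u/4,165+(v-300)/4) for u,v in((113,371),(267,380),(257,530),(105,522))]
ct=load('top0')[1]
for i,j in ((0,2),(1,3),(2,0),(3,1)): print('tri',tri((ct,*T[j]),(cs,*S[i])))
E
```

```text
[0.6166 0.2105 0.076 ] [ 0.3087  0.7529 -0.0592] 0.05107081116756723 [ 0.2227  0.5048  1.5445 -0.0009  1.0997  0.2194]
tri (array([0.5657, 0.165 , 0.014 ]), np.float64(0.004803713055596277))
tri (array([0.5712, 0.2623, 0.0155]), np.float64(0.004574867291301681))
tri (array([0.6698, 0.2576, 0.0125]), np.float64(0.0007179175949767921))
tri (array([0.664 , 0.1596, 0.008 ]), np.float64(0.0035576866719617367))
```

View pics/v10.png

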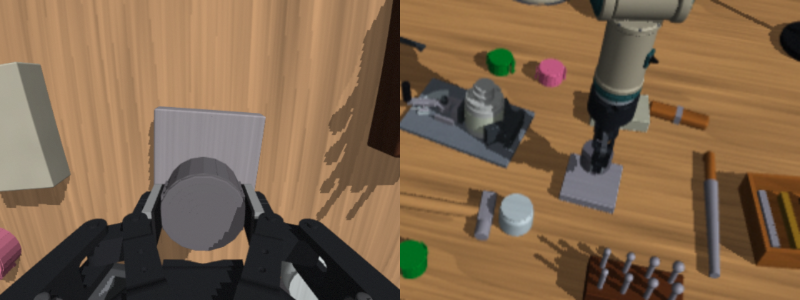

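The cap is over the block at (205,200), with the block's edges visible beyond it. I'll lower until contact.

Emit:
apply_moves(steps=[0.2,0,-1.5,0,0.2,0,-3,0,0.2,0,-4,0,0.2,0,-4.3,0,0.2,0,-4.3,0,0.2,0,-4.3,0])

```text
clock: 13.88
position: [0.6218, 0.2126, 0.0373]
ee_rot: [0.0, 0.705, 0.709, 0.001]
contact_force: [-0.1, 0.6, -1.3]
width: 0.0516
gripper_force: 54.1
```

Emit:
apply_moves(steps=[0,0,-0.1,0,0,0,-0.2,0,0,0,-0.3,0,0,0,-0.3,0])

```text
clock: 14.22
position: [0.6212, 0.2125, 0.0335]
ee_rot: [0.0, 0.705, 0.709, 0.0]
contact_force: [0.3, -0.0, -1.2]
width: 0.0513
gripper_force: 54.0
```

Emit:
apply_moves(steps=[0,0,-0.1,0,0,0,-0.2,0,0,0,-0.3,0,0,0,-0.4,0,0,0,-0.4,0,0,0,-0.4,0])

```text
clock: 14.72
position: [0.6212, 0.2125, 0.0297]
ee_rot: [0.0, 0.705, 0.709, 0.0]
contact_force: [-0.4, -0.9, 3.2]
width: 0.0512
gripper_force: 54.1
```

Contact comes at z=0.0297, exactly as predicted. I'll release and rise.

Emit:
apply_moves(steps=[0,0,0,0,0,0,0,0,0,0,0,0,0,0,0,0,0,0,0,0], jaw=30)

```text
clock: 15.13
position: [0.6212, 0.2125, 0.0292]
ee_rot: [0.0, 0.705, 0.709, -0.0]
contact_force: [0.3, -0.0, -0.7]
width: 0.0756
gripper_force: 0.0
```

Emit:
apply_moves(steps=[0,0,1,0,0,0,3,0,0,0,6,0,0,0,10,0,0,0,14,0,-4,0,17,0,-8,0,17,0,-8,0,17,0], jaw=0)

```text
clock: 15.8
position: [0.535, 0.2125, 0.2024]
ee_rot: [-0.001, 0.705, 0.709, -0.001]
contact_force: [-0.8, 0.2, -1.2]
width: 0.0852
gripper_force: 0.0
```

```bash
python3 - <<'E'
from h import *
np.set_printoptions(precision=4,suppress=True)
s=get_state();print(s['position'],s['width'],s['contact_force'])
im,c=shot('wrist','w11'); b=im[:,:,::-1]
shot('scene','s11')
for P in [(.6212,.2125,.0535),(.618,.211,.02),(.528,-.175,.083)]: print(proj(c,P))
# cap top: dark neutral grey inside the block region; block lighter
h=cv2.cvtColor(np.ascontiguousarray(b),cv2.COLOR_BGR2HSV)
u,v=proj(c,(.6212,.2125,.0535)).astype(int)
print('cap px',b[v,u]); 
for d in range(-110,111,10): print(d,b[v,min(max(u+d,0),559)], b[min(max(v+d,0),419),u])
E
```

```text
[0.535  0.2125 0.2024] 0.08521086905298171 [-0.7925  0.1687 -1.2056]
[374.2583 196.4733]
[362.6409 189.8153]
[277.1345 489.5607]
cap px [101  95  99]
-110 [ 99 138 177] [105 145 187]
-100 [ 96 132 169] [106 146 187]
-90 [ 91 126 163] [103 142 185]
-80 [ 92 126 164] [102 140 183]
-70 [ 96 134 172] [101 140 181]
-60 [54 61 71] [100 138 179]
-50 [139 136 141] [137 133 138]
-40 [70 67 70] [139 135 140]
-30 [89 86 90] [139 133 138]
-20 [100  96  99] [101  97 100]
-10 [101  96 100] [103  97 101]
0 [101  95  99] [101  95  99]
10 [99 96 99] [101  97 100]
20 [99 95 98] [100  96  99]
30 [112 107 111] [86 83 86]
40 [ 93 130 169] [ 59  81 104]
50 [ 96 132 173] [ 80 112 145]
60 [104 144 186] [ 96 132 172]
70 [ 90 124 161] [ 96 134 174]
80 [ 87 120 155] [100 138 179]
90 [ 95 131 170] [ 81 112 146]
100 [ 95 132 171] [42 57 75]
110 [ 57  78 102] [ 66  89 115]
```

```bash
python3 - <<'E'
from h import *
np.set_printoptions(precision=4,suppress=True)
b,c=load('w11'); h=cv2.cvtColor(b,cv2.COLOR_BGR2HSV).astype(int)
def big(m):
    m=m.astype(np.uint8); m[:100]=0; m[280:]=0; m[:,:290]=0; m[:,450:]=0
    m=cv2.morphologyEx(m,cv2.MORPH_OPEN,np.ones((3,3),np.uint8))
    return max(cv2.findContours(m,cv2.RETR_EXTERNAL,cv2.CHAIN_APPROX_NONE)[0],key=cv2.contourArea)
k=big((h[...,1]<25)&(h[...,2]>93)&(h[...,2]<108)); (u,v),r=cv2.minEnclosingCircle(k)
print('cap',u,v,r,cv2.contourArea(k),onz(c,u,v,.0535),'diam',np.linalg.norm(onz(c,u-r,v,.0535)-onz(c,u+r,v,.0535)))
k=big((h[...,1]<45)); H=cv2.convexHull(k)[:,0]
W=np.array([onz(c,*p,.02)[:2] for p in H]); print('all grey hull on z=.02: x',W[:,0].min(),W[:,0].max(),'y',W[:,1].min(),W[:,1].max())
B=[(.5722,.2629),(.6724,.2576),(.6649,.1587),(.5649,.1649)]
print('block corners px predicted',[proj(c,(*p,.02)) for p in B]); print('hull box',cv2.boxPoints(cv2.minAreaRect(H.astype(np.float32))))
# fixed top view: is block seen around the cap? and are bystanders unmoved
im,ct=shot('top','top11'); a=load('top0')[0]; t=im[:,:,::-1]
d=(np.abs(t.astype(int)-a).max(2)>40).astype(np.uint8); d=cv2.morphologyEx(d,cv2.MORPH_OPEN,np.ones((3,3),np.uint8))
for r in cv2.connectedComponentsWithStats(d)[2][1:]: print('changed',r)
E
```

```text
cap 374.1419982910156 199.29908752441406 27.734333038330078 2116.5 [0.6213 0.2097 0.0535] diam 0.054047776575901964
all grey hull on z=.02: x 0.5651543118668918 0.6699851912819084 y 0.15948093281379205 0.263631468222325
block corners px predicted [array([321.6891, 139.6773]), array([418.3264, 146.3227]), array([400.3489, 235.7337]), array([311.4477, 230.0726])]
hull box [[311.1312 230.5574]
 [319.5902 137.5082]
 [415.7951 146.2541]
 [407.3361 239.3033]]
changed [   68   171   138   249 16755]
changed [ 82 190   4   7  26]
changed [200 191  25  28 426]
changed [234 207   7  15  85]
changed [282 223  25  24 360]
changed [355 233   9   7  58]
changed [313 237   3   4  12]
changed [334 238   5   5  23]
changed [350 241   3   4  12]
changed [357 242  37  15 226]
changed [344 244   4   3  12]
changed [344 249   3   3   9]
changed [348 252   3   3   9]
changed [331 254   6   7  34]
changed [352 256  26  34 283]
changed [301 260  35  12 165]
changed [337 267  11   6  57]
changed [ 320  273  202  147 6996]
changed [292 297  15  12  76]
changed [157 352   3   3   9]
changed [ 239  362  179   58 5617]
changed [268 406   5   3  15]
changed [541 407  19  13 177]
changed [285 408  31  12 229]
```

```bash
python3 - <<'E'
from h import *
def blobs(n,lo,hi):
    m=cv2.inRange(cv2.cvtColor(load(n)[0],cv2.COLOR_BGR2HSV),lo,hi); r=cv2.connectedComponentsWithStats(m)
    return [(tuple(np.round(c,1)),int(s[4])) for c,s in zip(r[3][1:],r[2][1:]) if s[4]>60]
for n in('top0','top11','scene0','s11'):
    print(n,'green',blobs(n,(50,120,40),(75,255,255)),'pink',blobs(n,(160,80,100),(178,255,255)))
ct=load('top11')[1]; t=load('top11')[0]
p=proj(ct,(.528,-.175,.083)); u,v=np.round(p).astype(int); print('knob pred',p)
m=(t[v-12:v+13,u-12:u+13].max(2)<45); ys,xs=np.nonzero(m); print('dark centroid',u-12+xs.mean(),v-12+ys.mean(),m.sum())
p=proj(ct,(.534,-.016,.124)); u,v=np.round(p).astype(int); m=(t[v-25:v+26,u-25:u+26].min(2)>150); ys,xs=np.nonzero(m); print('tub pred',p,'white centroid',u-25+xs.mean(),v-25+ys.mean(),m.sum())
E
```

```text
top0 green [((np.float64(310.2), np.float64(112.6)), 386), ((np.float64(391.9), np.float64(233.9)), 421), ((np.float64(296.4), np.float64(307.1)), 405)] pink [((np.float64(251.3), np.float64(305.5)), 397)]
top11 green [((np.float64(310.2), np.float64(112.8)), 393), ((np.float64(391.9), np.float64(233.9)), 422), ((np.float64(296.3), np.float64(307.1)), 401)] pink [((np.float64(251.3), np.float64(305.5)), 397)]
scene0 green [((np.float64(289.9), np.float64(173.0)), 294), ((np.float64(194.2), np.float64(199.9)), 341), ((np.float64(226.7), np.float64(311.0)), 537)] pink [((np.float64(326.0), np.float64(180.2)), 291)]
s11 green [((np.float64(290.0), np.float64(173.1)), 293), ((np.float64(194.3), np.float64(199.8)), 346), ((np.float64(226.7), np.float64(311.1)), 536)] pink [((np.float64(326.0), np.float64(180.2)), 291)]
knob pred [361.12933051 235.75602163]
dark centroid 358.82978723404256 235.87234042553192 47
tub pred [295.37883432 232.67039826] white centroid 292.59837728194725 231.3995943204868 493
```

The look-alikes haven't moved, the lever is home, the tub is in place and the cap is upright on the block.

```bash
python3 -c "
from rig import *
print(sign_off())"
```

```text
the job is handed in; nothing more can be done
None
```

The job is handed in: the lever is thrown into its notch and holds the tub clamped, and the cap is off, standing upright wholly on the steel block; it took about 16 s, and the green and pink look-alikes were checked and had not moved.

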